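# Shut and lock the service panel of a fluidics module

## Task

The service panel on top of the low white fluidics module has been left open and unlocked. Push it down with the fingertips until it lies on its gasket, then set the fingertips in the slot of the round quarter-turn fastener near its front edge and turn it clockwise (seen from above) as far as it goes, so that the panel is drawn down flat and locked. Pick nothing up, do not swing the panel further open, and leave the filter cartridge, the jar, the tip box and the tube rack standing where they are.

Things in the scene. Friction and masses are not known exactly. Their poses are not given: they have to be found in the camera images.
- hinge (a point): Fixed point: middle of the panel's hinge line, 107 mm above the bench, level with the underside of the shut panel. Axes of the module: x from its front (robot side) to its back, y left along the hinge line, z up. The module is a white box 340 mm (x) by 440 mm (y), deck 104 mm above the bench, reaching from 230 mm in front of this point to 110 mm behind it.
- panel (a joint): Hinge angle of the panel, rad: 0 is down flat; grows as the front edge rises; stop at 1.2. Stiff hinges hold it at any angle; 1 to 5 N down near its front edge moves it. At about 0.02 it meets a soft gasket under the front edge, which takes about 6 to 12 N to squeeze flat and lifts it back to 0.01 to 0.02 if it is let go unlocked.
- panel_edge (a point): Middle of the panel's front (free) edge, on its top face. x along the panel from this edge to the hinge, y left along the edge, z out of the top face. The panel is a white plate, 205 mm from hinge to front edge, 260 mm wide, 5 mm thick; the hinge line lies in its underside.
- fastener (a joint): Turn of the quarter-turn fastener, rad, growing clockwise seen from above: 0 open (slot along the panel's front edge), stop at 1.57 locked (slot square to that edge). Stays where left. Its cam tongue catches a ramp at about 0.5 to 1.2 and draws the panel down flat; this takes up to 0.3 N m and works only with the panel on its gasket (under 0.03). With it turned, an open panel cannot shut.
- dial: Round grey dial, 76 mm across, in a fixed black bezel of 92 mm diameter, midway across the panel, 150 mm from the hinge. A slot 28 mm wide, 14 mm deep, black-floored, runs right across it (76 mm) through the centre; its rim, level with the bezel's, is 17 mm above the panel's top. Origin: centre of the slot's floor (115 mm above the bench when flat). x along the slot, z out of the panel.
- cartridge_mid (a point): Bystander: white spare filter cartridge with a grey end cap and a short grey nipple on top, 48 mm across, 75 mm tall, standing on the module's deck beside the panel; point at its middle.
- bottle_mid (a point): Bystander: white reagent jar with a grey screw cap, 48 mm across, 85 mm tall, standing on the module's deck beside the panel; point at its middle.
- tipbox_mid (a point): Bystander: grey pipette-tip box with a clear lid, 82 by 122 mm, 75 mm tall, on the bench beside the module; point at its middle.
- tuberack_mid (a point): Bystander: white tube rack, 60 by 150 mm, 40 mm tall, with capped tubes standing to 67 mm, on the bench beside the module; point in the middle of the block.

How it is judged:
By the outcome, as a careful person would: the job done as asked, in the order asked, and still so for the second after the job is handed in, with the robot touching nothing.
It also fails if it takes over 51 s, if anything falls off the work surface, if the arm or the gripper's body presses on something with over 40 N, if the wrist force passes 120 N, or if a joint passes its speed limit or range.

## Robot

A 6-joint arm with a two-finger parallel gripper is mounted at the origin on the work surface. World frame = base frame: x ahead of the robot, y to its left, z up, the work surface at z = 0. Lengths are in mm, angles in rad, forces in N, time in s.
With the tool pointing down it reaches from about 400 to 825 mm from the base axis. Payload 7 kg.
Tool frame: the origin (TCP) lies midway between the tips of the shut fingers; the grasp point (between the pads) lies 19 mm behind it; z points along the fingers, x is the direction in which the jaws open and shut, and the axes are right-handed (so a half turn about z gives the same grasp; the last joint's range is limited). The gripper opens to 88 mm and grips with 3 to 60 N. Pads are 19 mm wide; open, the fingers measure 130 mm over their backs; the gripper's body (78 mm by 193 mm) begins 47 mm behind the grasp point.
Start: joints at [-0.946, 0.359, 0.012, 0, -1.224, -0.288], TCP at [223.039, -637.063, 226.561] pointing down, gripper open.
Joint ranges: [-3.07, 3.07], [-1.43, 2.12], [-1.02, 1.25], [-3.03, 1.67], [-3.05, -0], [-3.03, 3.03]. Speed limits (rad/s): [2.39, 2.39, 3.01, 3.14, 3.14, 3.14].

## Interface

Orientations are given as a rotation vector (axis times angle).
In Python, from cell import robot, viewer, order gives the robot as it stands. The module is installed in compiled form; this text tells all that it offers.
- The arm moves only by the tool arm_command, never from a script. Its argument "increments" is a list that holds one entry, the list of rows, each a list of 7 numbers: the turn, a rotation vector about the tool's x, y, z in degrees, then the shift along the tool's x, y, z in cm, then the closure, from -1 (fully open) to 1 (shut), so that 0 is half open. In form: [[[rx, ry, rz, dx, dy, dz, gripper], ...]]. A call has 1 to 12 rows; each row is the pose to reach, as a shift and turn from the pose commanded when the call began, along the tool's axes at that moment; what a row does not reach only later rows make up. A row lasts 1/8 s, in which the tool goes at most 62.5 mm and 10.7 degrees, less where a joint would pass 70% of its speed; a pose out of reach is approached as far as the arm can. A call with a gripper value outside its range is refused whole. The fingers move at their own pace and stop on an object; "newtons" is the grip in N (left out, the last holds). Time passes only in rows, so rows that repeat a pose let the fingers close. It gives the time, the measured TCP pose, the force and the opening at its end, in the units of the state.
- robot.observe(): the state, without advancing time (a new reading comes with each control period).
- viewer.grab_frame(name): name is "scene" or "top" or "wrist"; returns the picture (400x640x3 uint8, red, green, blue); there is no depth.
- viewer.camera_model(name): a dict with "fov_y" (degrees; the focal length in pixels is half the picture's height over the tangent of half this angle, whatever the lens; pixels are square), "cx", "cy" (the principal point, pixels), "position" and "attitude" of the camera in the world. Camera axes: x right, y up, looking along -z (the intrinsics and any distortion apply to the point x, -y, -z); pixel columns grow to the right and rows downward; lengths in mm; the calibration is good to about 2 mm. A picture is of the moment at which its call begins: read the wrist's pose just before it. camera_model takes no time and is no camera call; for the wrist camera it gives the pose at the moment of the call.
- order.close_job(): hands the job in, once; it reports no verdict.
The state is a dict: "clock": time; "qpos": joint angles; "joint_vel": joint speeds; "joint_torque": joint torques, N m; "ee_pos": TCP position; "ee_rot": TCP orientation; "wrist_force": force on the tool from outside, world axes, zero at the start; "torque": the same for the moment, N m; "gripper_width": finger opening in mm.
Only numpy, scipy, OpenCV 4.12 (cv2) and the standard library are available. Lean on these libraries where they do the work, as an engineer would, in place of code of your own. Each camera call takes 0.05 s, during which the arm holds its last target. There are 200 camera calls.

## Working session

There is one attempt and no reset: what is moved stays moved. The work goes in short steps, Python scripts to look and compute and a tool call to move; the robot and the scene stay as the last step left them, time stands still between calls to the robot, and variables do not carry over. Pictures are saved under pics/ and viewed, about 8 in all and at most 12, crops included, and the job is handed in when it is done.

Besides the shell and the picture viewer there is one more tool, called as a command line: name --argument value ..., lists and objects as JSON in quotes. arm_command: Moves the arm, as the interface text tells. Its arguments: {"type":"object","properties":{"increments":{"type":"array"},"newtons":{"type":"number"}},"required":["increments"]}

```bash
mkdir -p pics; python3 - <<'E'
from cell import robot, viewer
import cv2, numpy as np
print(robot.observe())
a=[]
for n in ("scene","top"):
    print(n,viewer.camera_model(n))
    f=viewer.grab_frame(n)[:,:,::-1]; cv2.imwrite(f"pics/{n}0.png",f); 
E
```

```text
{'clock': 0.0, 'qpos': array([-9.45883720e-01,  3.59402627e-01,  1.10539809e-02, -3.45643928e-04,
       -1.22409842e+00, -2.88090188e-01]), 'joint_vel': array([-0.00056089,  0.00061302,  0.00093021, -0.00065674,  0.00086503,
       -0.00224292]), 'joint_torque': array([ 6.44206175e-04, -5.82722890e+01,  2.93045729e+01,  6.99727133e+00,
        6.83208142e-03, -1.44741675e-04]), 'ee_pos': array([ 222.88385361, -636.61926808,  225.61119753]), 'ee_rot': array([-1.81697096e+00, -2.56106714e+00, -1.32003413e-03]), 'wrist_force': array([ 0.43759395, -0.46312793,  0.99113964]), 'torque': array([-0.03226543, -0.03139143, -0.01591944]), 'gripper_width': 87.62977533878983}
scene {'fov_y': 56.9117497134231, 'cx': 325.39426440789526, 'cy': 198.71641625721924, 'position': array([1155.37068829, -514.5255665 , 1059.08292303]), 'attitude': array([0.63689798, 0.28270351, 0.77037701])}
top {'fov_y': 54.05413881394738, 'cx': 329.41688048597604, 'cy': 194.8211156311036, 'position': array([ 426.97200527,    3.40667916, 1073.789915  ]), 'attitude': array([ 0.13254569, -0.16197183, -1.5380703 ])}
```

View pics/scene0.png

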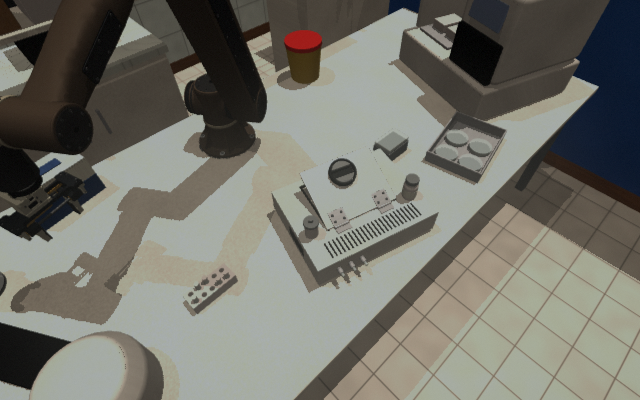

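View pics/top0.png

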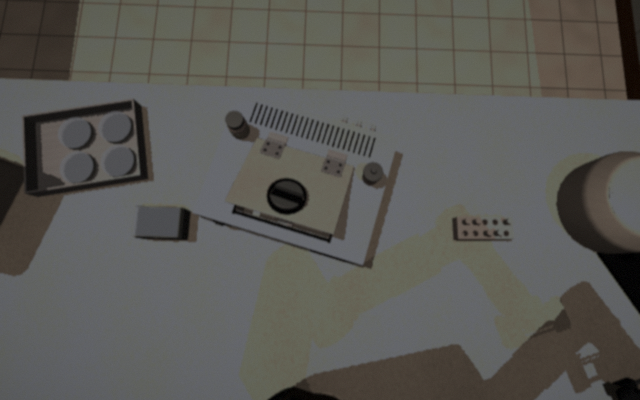

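The scene view shows the module at about (355,215), with the panel open, the dial at (342,172), the jar at (411,185) and the cartridge at (311,226). In the top view the dial is at (287,196), the hinges at (273,148) and (334,165), the tip box at (162,222) and the rack at (483,229). Next I'll enlarge both views to pick points.

```bash
python3 - <<'E'
import cv2, numpy as np
t=cv2.imread("pics/top0.png"); s=cv2.imread("pics/scene0.png")
def crop(i,x0,y0,w,h,k,g,n):
    c=cv2.resize(i[y0:y0+h,x0:x0+w],None,fx=k,fy=k,interpolation=cv2.INTER_CUBIC)
    c=np.clip(255*(c/255.)**g,0,255).astype(np.uint8)
    for x in range((x0+19)//20*20,x0+w,20): cv2.putText(c,str(x),(int((x-x0)*k),8),0,.3,(0,0,255),1); cv2.line(c,(int((x-x0)*k),10),(int((x-x0)*k),16),(0,0,255),1)
    for y in range((y0+19)//20*20,y0+h,20): cv2.putText(c,str(y),(0,int((y-y0)*k)),0,.3,(0,0,255),1); cv2.line(c,(20,int((y-y0)*k)),(26,int((y-y0)*k)),(0,0,255),1)
    cv2.imwrite(n,c)
crop(t,180,95,230,175,3.4,.7,"pics/t1.png")
crop(s,262,130,190,150,4,1.0,"pics/s1.png")
E
```

```text
(no output)
```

View pics/t1.png

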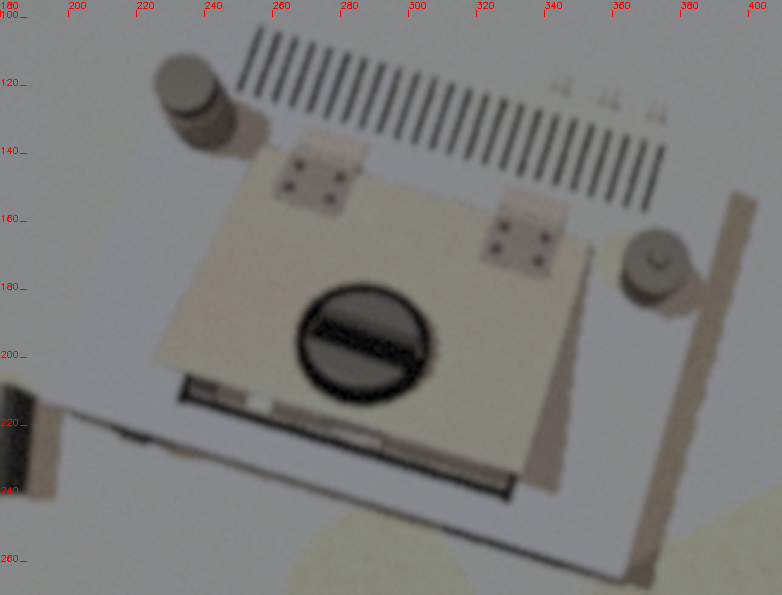

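View pics/s1.png

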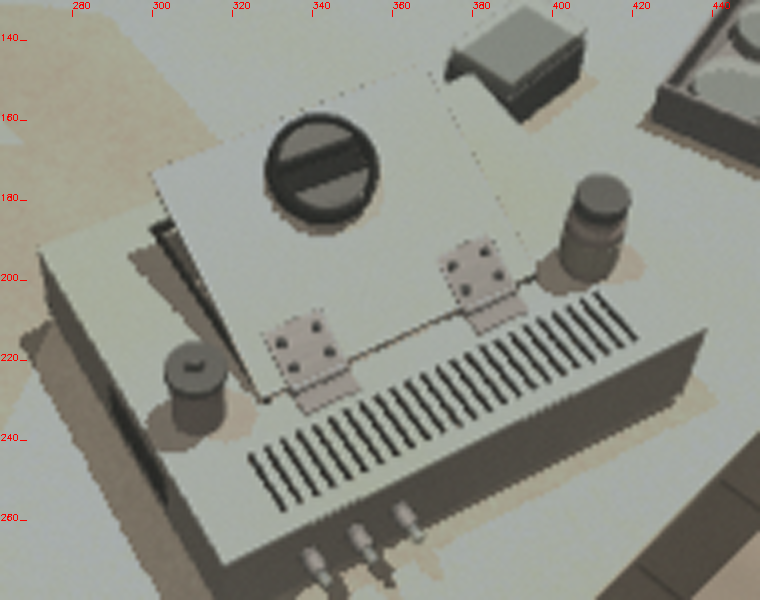

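The top crop gives the panel corners at about (258,138), (354,167), (225,200) and (333.5,234). The scene crop gives the same corners at (396,199), (328.5,230.5), (370,147) and (299.5,174). The dial bezel centre is at (287.4,196.2) in the top view and (342.5,172.5) in the scene view. I'll triangulate these.

```bash
cat > h.py <<'E'
from cell import robot, viewer
import numpy as np, cv2
from scipy.spatial.transform import Rotation as R
def ray(n,p,m=None):
    m=m or viewer.camera_model(n); f=200/np.tan(np.radians(m["fov_y"])/2)
    d=np.array([(p[0]-m["cx"])/f,-(p[1]-m["cy"])/f,-1]); d=R.from_rotvec(m["attitude"]).apply(d)
    return m["position"],d/np.linalg.norm(d)
def plane(n,p,z,m=None):
    o,d=ray(n,p,m); return o+d*(z-o[2])/d[2]
def tri(p,q,a="top",b="scene"):
    o1,d1=ray(a,p);o2,d2=ray(b,q)
    s=np.linalg.lstsq(np.c_[d1,-d2],o2-o1,rcond=None)[0]
    x,y=o1+d1*s[0],o2+d2*s[1]; return (x+y)/2,np.linalg.norm(x-y)
def pix(n,X,m=None):
    m=m or viewer.camera_model(n); f=200/np.tan(np.radians(m["fov_y"])/2)
    c=R.from_rotvec(m["attitude"]).inv().apply(np.asarray(X)-m["position"])
    return m["cx"]+f*c[0]/-c[2], m["cy"]-f*c[1]/-c[2]
E
python3 - <<'E'
from h import *
np.set_printoptions(precision=1,suppress=True)
T=dict(HL=((257.9,138.2),(396.25,198.75)),HR=((354.4,167.1),(328.5,230.5)),FL=((225.3,200.3),(370,147)),FR=((333.5,233.8),(299.5,173.75)),dial=((287.4,196.2),(342.5,172.5)))
P={}
for k,(a,b) in T.items():
    P[k],g=tri(a,b); print(k,P[k],"gap",g)
for a,b in (("HL","HR"),("FL","FR"),("HL","FL"),("HR","FR")): print(a,b,np.linalg.norm(P[a]-P[b]))
print("gasket/opening fl,fr", plane("top",(234.5,211.5),104), plane("top",(330,240),104))
print("module FR",plane("top",(365.3,264.7),104), "front",plane("top",(200.6,216.2),104))
h=(P["HL"]+P["HR"])/2;e=(P["FL"]+P["FR"])/2;print("hinge",h,"edge",e,"angle",np.arctan2(e[2]-h[2],np.linalg.norm((e-h)[:2])))
d=P["HL"]-P["HR"]; print("yaw of module x (deg)",np.degrees(np.arctan2(-d[0],d[1])))
E
```

```text
HL [756.3 177.4 104.6] gap 4.189108852514421
HR [688.5 -71.7 102.9] gap 7.18542035274319
FL [579.9 231.2 183. ] gap 9.216946096367359
FR [507.4 -22.  185.6] gap 1.7918492881317651
dial [593.2  87.6 174.7] gap 3.034036697992937
HL HR 258.13785159444313
FL FR 263.32241947664374
HL FL 200.40870254628916
HR FR 205.16499795954053
gasket/opening fl,fr [562.8 222.3 104. ] [498.7 -16.8 104. ]
module FR [ 441.  -104.5  104. ] front [548.6 304.9 104. ]
hinge [722.4  52.8 103.8] edge [543.6 104.6 184.3] angle 0.4083166198844741
yaw of module x (deg) -15.229136767238801
```

The triangulation agrees with the given sizes: hinge side 258 mm, free edge 263 mm and depth 200–205 mm against 260, 260 and 205 mm. The panel angle is about 0.38 rad and the module yaw about -15.2°. Next is a helper for the increments.

```bash
cat >> h.py <<'E'
H=np.array([722.4,52.8,107.]); YAW=np.radians(-15.2)
def mod(x,y,z): return H+R.from_euler('z',YAW).apply([x,y,z-107.])
def tomod(p): return R.from_euler('z',-YAW).apply(np.asarray(p)-H)+[0,0,107.]
def down(yawdeg):  # tool x at world yaw, z down
    return R.from_euler('z',yawdeg,degrees=True)*R.from_euler('x',180,degrees=True)
def inc(p0,r0,p1,r1):
    return np.r_[np.degrees((r0.inv()*r1).as_rotvec()), r0.inv().apply(np.asarray(p1)-p0)/10]
def apply(p0,r0,v): return p0+r0.apply(np.array(v[3:6])*10), r0*R.from_rotvec(np.radians(v[:3]))
E
python3 - <<'E'
from h import *
np.set_printoptions(precision=2,suppress=True)
print("cartridge",tomod(plane("top",(374,170),179)),"jar",tomod(plane("top",(235,119),189)))
p0=np.array([223.039,-637.063,226.561]); r0=R.from_rotvec(robot.observe()["ee_rot"])
print(r0.apply([1,0,0]),np.degrees(r0.as_euler('ZYX')))
t=mod(-175,-82,280); print(t, inc(p0,r0,t,down(254.8)), inc(p0,r0,[223,-637,280],r0))
E
```

```text
cartridge [ -15.92 -178.03  179.  ] jar [  4.82 172.06 189.  ]
[-0.33  0.94  0.  ] [ 109.29   -0.08 -179.99]
[532.02  19.55 280.  ] [   0.1    -0.04 -145.51   51.78   50.85   -5.27] [ 0.    0.    0.    0.02 -0.   -5.34]
```

arm_command --increments '[[[0,0,-8,0,0,-5.3,1],[0,0,-18,5,5,-5.3,1],[0,0,-28,10,10,-5.3,1],[0,0,-38,15,15,-5.3,1],[0,0,-48,20,20,-5.3,1],[0,0,-58,25,25,-5.3,1],[0,0,-68,30,30,-5.3,1],[0,0,-78,35,35,-5.3,1],[0,0,-88,40,40,-5.3,1],[0,0,-98,45,44.5,-5.3,1],[0,0,-108,50,49,-5.3,1],[0,0,-118,51.8,50.8,-5.3,1]]]' --newtons 30

```text
clock: 1.6
ee_pos: [516.0, -13.0, 279.6]
ee_rot: [-1.269, 2.874, 0.0]
wrist_force: [0.8, -0.1, 0.3]
gripper_width: 0.6
```

arm_command --increments '[[[0,0,-10,0,0,0,1],[0,0,-20,0,0,0,1],[0,0,-27.5,0,0,0,1],[0,0,-27.5,0,0,0,1],[0,0,-27.5,0,0,0,1]]]'

```text
clock: 2.22
ee_pos: [515.7, -15.1, 279.4]
ee_rot: [1.904, -2.498, -0.0]
wrist_force: [0.3, 0.9, 0.1]
gripper_width: 0.7
```

```bash
python3 - <<'E'
from h import *
np.set_printoptions(precision=2,suppress=True)
s=robot.observe();r=R.from_rotvec(s["ee_rot"]);print(s["clock"],s["ee_pos"],tomod(s["ee_pos"]),np.degrees(r.as_euler('ZYX')),s["qpos"],s["wrist_force"])
m=viewer.camera_model("wrist");f=viewer.grab_frame("wrist");cv2.imwrite("pics/w1.png",f[:,:,::-1]);print(m)
for x in (-50,-75): print(pix("wrist",mod(-205,0,185),m),pix("wrist",s["ee_pos"],m))
E
```

```text
2.225 [515.69 -15.15 279.43] [-181.67 -119.77  279.43] [-105.38   -0.    179.98] [ 0.35  0.06 -0.25 -0.   -1.26  0.95] [0.31 0.88 0.05]
{'fov_y': 71.12549126572235, 'cx': 318.74400332908766, 'cy': 202.0372617601024, 'position': array([595.47, -36.59, 438.27]), 'attitude': array([-0.21,  0.28, -1.82])}
(np.float64(196.55231035839452), np.float64(228.7061857393597)) (np.float64(319.295991526495), np.float64(252.23655833582234))
(np.float64(196.55231035839452), np.float64(228.7061857393597)) (np.float64(319.295991526495), np.float64(252.23655833582234))
```

View pics/w1.png

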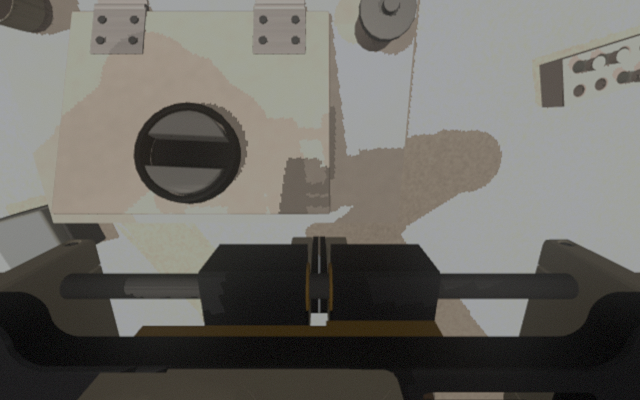

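The wrist view shows the panel's front edge level at row 213, the dial slot along the edge at about (190,152), and the shut fingers at (318,265) right of the panel's edge. The gripper is aligned but about 38 mm short sideways, so I'll shift and come down to just above the panel.

arm_command --increments '[[[0,0,0,-2,-0.4,0,1],[0,0,0,-3.8,-0.7,2,1],[0,0,0,-3.8,-0.7,4.5,1],[0,0,0,-3.8,-0.7,6.5,1],[0,0,0,-3.8,-0.7,7.5,1],[0,0,0,-3.8,-0.7,7.5,1]]]'

```text
clock: 3.02
ee_pos: [532.5, 20.0, 204.2]
ee_rot: [1.907, -2.495, -0.0]
wrist_force: [-0.3, 0.1, 0.4]
gripper_width: 0.5
```

arm_command --increments '[[[0,0,0,0,0,0.5,1],[0,0,0,0,0,1,1],[0,0,0,0,0,1.5,1],[0,0,0,0,0,2,1],[0,0,0,0,0,2.5,1],[0,0,0,0,0,3,1],[0,0,0,0,0,3.5,1],[0,0,0,0,0,4,1]]]'

```text
clock: 4.03
ee_pos: [532.5, 19.7, 164.2]
ee_rot: [1.908, -2.496, -0.0]
wrist_force: [-0.7, -0.2, 0.9]
gripper_width: 0.6
```

arm_command --increments '[[[0,0,0,0,0,0.5,1],[0,0,0,0,0,1,1],[0,0,0,0,0,1.5,1],[0,0,0,0,0,2,1],[0,0,0,0,0,2.5,1],[0,0,0,0,0,3,1],[0,0,0,0,0,3.5,1],[0,0,0,0,0,4,1]]]'

```text
clock: 5.03
ee_pos: [532.5, 19.7, 124.2]
ee_rot: [1.908, -2.496, -0.0]
wrist_force: [-1.2, 0.3, 1.0]
gripper_width: 0.6
```

```bash
python3 - <<'E'
from h import *
s=robot.observe();print(s["ee_pos"],s["wrist_force"])
a=viewer.grab_frame("scene")[130:290,262:452,::-1]
cv2.imwrite("pics/s2.png",cv2.resize(a,None,fx=4,fy=3.7,interpolation=cv2.INTER_CUBIC))
E
```

```text
[532.50908761  19.73786468 124.22807188] [-1.2404805   0.25641053  0.99624653]
```

View pics/s2.png

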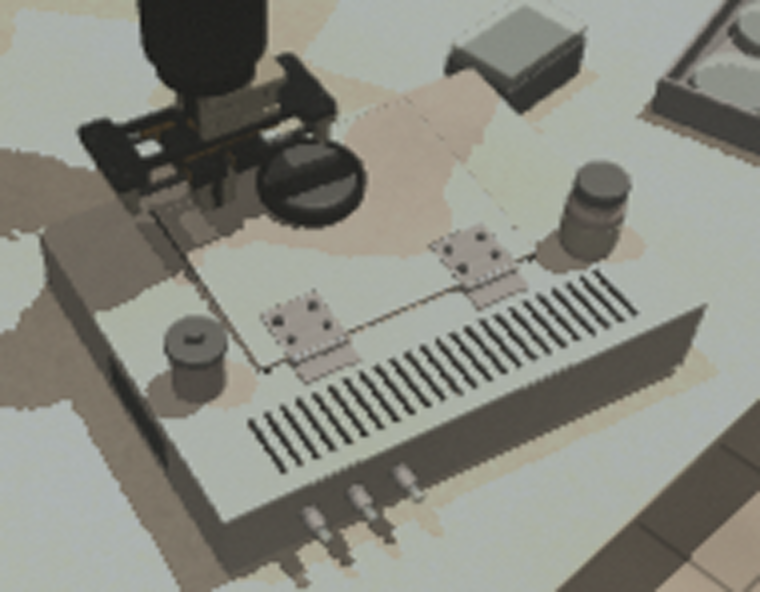

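The panel is following the fingertips down and the bystanders are untouched. I'll carry on onto the gasket in small steps.

arm_command --increments '[[[0,0,0,0,0,0.3,1],[0,0,0,0,0,0.6,1],[0,0,0,0,0,0.8,1],[0,0,0,0,0,1.0,1],[0,0,0,0,0,1.0,1]]]'

```text
clock: 5.7
ee_pos: [532.5, 19.8, 114.8]
ee_rot: [-1.908, 2.496, -0.0]
wrist_force: [-1.8, 0.1, 3.5]
gripper_width: 0.1
```

arm_command --increments '[[[0,0,0,0,0,0.15,1],[0,0,0,0,0,0.3,1],[0,0,0,0,0,0.3,1]]]'

```text
clock: 6.08
ee_pos: [532.4, 19.8, 112.2]
ee_rot: [-1.908, 2.495, -0.0]
wrist_force: [-3.9, 0.8, 9.4]
gripper_width: 0.8
```

The panel is on its gasket (z 112.2, about 9 N). I'll lift off and measure the dial.

arm_command --increments '[[[0,0,0,0,0,-1,1],[0,0,0,0,0,-4,0.64],[0,0,0,1,2,-8,0.64],[0,0,0,2,3,-10,0.64],[0,0,0,2,3,-10,0.64],[0,0,0,2,3,-10,0.64]]]'

```text
clock: 6.82
ee_pos: [498.4, 8.4, 211.3]
ee_rot: [-1.908, 2.496, 0.0]
wrist_force: [0.4, -0.4, -0.6]
gripper_width: 15.9
```

```bash
python3 - <<'E'
from h import *
np.set_printoptions(precision=2,suppress=True)
s=robot.observe();print(s["ee_pos"],tomod(s["ee_pos"]),s["wrist_force"],s["gripper_width"])
m=viewer.camera_model("wrist");f=viewer.grab_frame("wrist");cv2.imwrite("pics/w2.png",f[:,:,::-1])
print(repr(m)); np.save("w2.npy",m,allow_pickle=True)
t=viewer.grab_frame("top");cv2.imwrite("pics/t2.png",t[:,:,::-1])
print("expected dial px",pix("wrist",mod(-150,0,129),m),pix("top",mod(-150,0,129)))
E
```

```text
[498.36   8.37 211.3 ] [-204.55 -101.62  211.3 ] [ 0.41 -0.43 -0.57] 15.930526892785322
{'fov_y': 71.12549126572235, 'cx': 318.74400332908766, 'cy': 202.0372617601024, 'position': array([578.16, -12.87, 370.17]), 'attitude': array([-0.21,  0.28, -1.82])}
expected dial px (np.float64(200.06373832452505), np.float64(149.26942050680086)) (np.float64(286.33455848872256), np.float64(205.49176621704947))
```

View pics/w2.png

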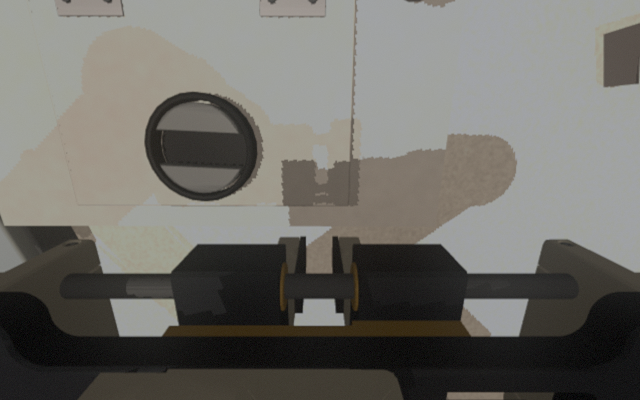

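The wrist view shows the bezel ring centre at about (202,147), with the slot parallel to the edge on row 148. I predicted (200,149), so the error is about 2 mm. I'll fit it properly.

```bash
python3 - <<'E'
from h import *
np.set_printoptions(precision=2,suppress=True)
m=np.load("w2.npy",allow_pickle=True).item()
for n,mm,x0,y0,w,h in (("w2",m,130,80,140,135),("t2",None,255,170,65,70)):
    g=cv2.imread(f"pics/{n}.png",0)[y0:y0+h,x0:x0+w]
    for th in ((50,60,70) if n=="w2" else (40,50)):
        k=(g<th).astype(np.uint8)
        cs=max(cv2.findContours(k,cv2.RETR_EXTERNAL,cv2.CHAIN_APPROX_NONE)[0],key=cv2.contourArea)
        e=cv2.fitEllipse(cv2.convexHull(cs)); c=np.array(e[0])+[x0,y0]
        print(n,th,c,e[1],"world",tomod(plane("wrist" if mm else "top",c,129,mm)))
g=cv2.imread("pics/w2.png",0); print(g[95:200:3,200], g[147,140:262:4])
# slot: dark rows at several columns
for x in (175,190,205,220,232): 
    c=g[105:190,x]<45; r=np.where(c)[0]+105; print(x,r.min() if len(r) else None,r.max() if len(r) else None)
E
```

```text
w2 50 [200.64 145.71] (103.36699676513672, 114.85407257080078) world [-147.01   -0.87  129.  ]
w2 60 [200.6  145.77] (104.06289672851562, 115.3919906616211) world [-147.06   -0.82  129.  ]
w2 70 [200.6 145.7] (104.31697845458984, 115.64966583251953) world [-147.     -0.83  129.  ]
t2 40 [309.85 204.1 ] (61.78738784790039, 72.42105865478516) world [-130.11  -53.74  129.  ]
t2 50 [295.68 209.42] (74.82219696044922, 101.36412811279297) world [-152.64  -24.66  129.  ]
[ 45  44 151  95 105 107 111 108 109 107 108 109  80  51  50  50  49  50
  46  48  48  47  48  47  84 106 103 105 107 105 103  99  90  36  51] [152 141  52  37  37  36  37  51  46  47  48  48  48  49  48  48  51  49
  47  53  50  49  51  51  51  51  53  42  37  44  95]
175 184 186
190 154 162
205 164 164
220 107 107
232 105 189
```

```bash
python3 - <<'E'
from h import *
np.set_printoptions(precision=2,suppress=True)
m=np.load("w2.npy",allow_pickle=True).item(); g=cv2.imread("pics/w2.png",0)
for x in (180,190,200,210,220,230):
    d=np.abs(np.diff(cv2.GaussianBlur(g,(1,5),0)[110:185,x].astype(int))); a=110.5+np.argmax(d[:37]); b=110.5+37+np.argmax(d[37:])
    p,q=(tomod(plane("wrist",(x,v),129,m)) for v in (a,b)); print(x,a,b,p[:2],q[:2],(p+q)[:2]/2)
print(tomod(m["position"]))
for c in ((146,147),(257,147),(201,93),(201,201)): print(c,tomod(plane("wrist",c,129,m))[:2])
E
```

```text
180 130.5 165.5 [-134.48   14.83] [-163.95   19.15] [-149.21   16.99]
190 130.5 166.5 [-134.48    6.47] [-164.81   10.6 ] [-149.64    8.53]
200 130.5 166.5 [-134.47   -1.89] [-164.81    1.91] [-149.64    0.01]
210 131.5 167.5 [-135.28  -10.16] [-165.68   -6.67] [-150.48   -8.42]
220 132.5 167.5 [-136.08  -18.45] [-165.67  -15.37] [-150.88  -16.91]
230 132.5 168.5 [-136.08  -26.83] [-166.54  -23.98] [-151.31  -25.41]
[-121.98 -101.2   370.17]
(146, 147) [-148.12   45.76]
(257, 147) [-148.05  -48.68]
(201, 93) [-105.17   -6.37]
(201, 201) [-196.16    4.94]
```

The slot centre comes out at module (-150,-1), within 1 mm of the expected place. The slot is already turned about 2–3° clockwise. I'll move over it.

arm_command --increments '[[[0,0,1,-4,-2,0,0.64],[0,0,2,-8,-4.3,2,0.64],[0,0,2,-10.1,-5.4,5,0.64],[0,0,2,-10.1,-5.4,7,0.64],[0,0,2,-10.1,-5.4,7,0.64],[0,0,2,-10.1,-5.4,7,0.64]]]'

```text
clock: 7.68
ee_pos: [577.3, 91.5, 141.9]
ee_rot: [1.864, -2.529, 0.001]
wrist_force: [0.3, -0.7, 0.4]
gripper_width: 15.8
```

```bash
python3 - <<'E'
from h import *
np.set_printoptions(precision=2,suppress=True)
s=robot.observe();print(s["ee_pos"],tomod(s["ee_pos"]),np.degrees(R.from_rotvec(s["ee_rot"]).as_euler('ZYX')),s["wrist_force"],s["torque"],s["gripper_width"],s["qpos"])
a=viewer.grab_frame("wrist")[:,:,::-1];cv2.imwrite("pics/w3.png",a[60:360])
b=viewer.grab_frame("scene")[140:240,280:400,::-1]
cv2.imwrite("pics/s3.png",np.vstack([a[90:340],cv2.resize(b[10:],(640,340),interpolation=cv2.INTER_CUBIC)]))
E
```

```text
[577.27  91.53 141.86] [-150.2    -0.68  141.86] [-107.2    -0.02 -179.99] [ 0.25 -0.66  0.45] [-0.03  0.11  0.01] 15.757997824137087 [ 0.49  0.28 -0.31  0.   -0.98  0.78]
```

View pics/s3.png

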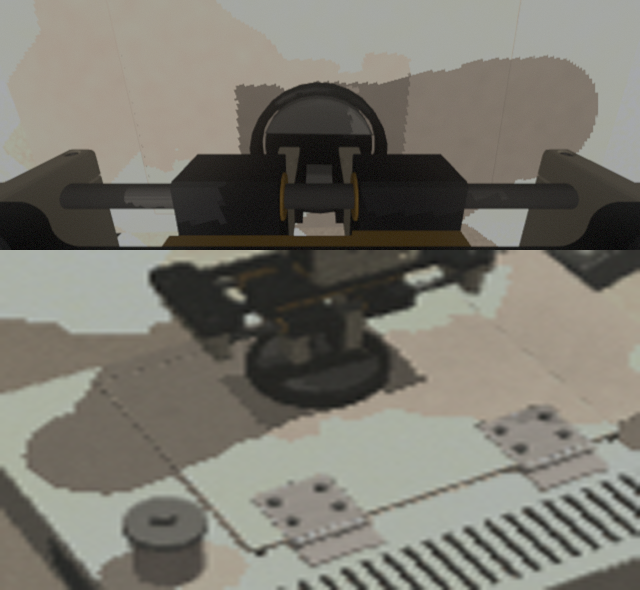

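The fingers are centred over the dial slot in both views. I'll go down into the slot.

arm_command --increments '[[[0,0,0,0,0,0.8,0.64],[0,0,0,0,0,1.3,0.64],[0,0,0,0,0,1.8,0.64],[0,0,0,0,0,2.2,0.64],[0,0,0,0,0,2.2,0.64]]]'

```text
clock: 8.4
ee_pos: [576.7, 91.5, 119.1]
ee_rot: [1.864, -2.528, -0.0]
wrist_force: [0.1, -0.1, 1.0]
gripper_width: 15.8
```

arm_command --increments '[[[0,0,5,0,0,0,0.64],[0,0,10,0,0,0,0.64],[0,0,15,0,0,0,0.64],[0,0,20,0,0,0,0.64],[0,0,25,0,0,0,0.64],[0,0,25,0,0,0,0.64]]]'

```text
clock: 9.15
ee_pos: [576.8, 91.8, 119.6]
ee_rot: [1.274, -2.872, -0.0]
wrist_force: [-0.8, 0.7, -0.4]
gripper_width: 15.8
```

```bash
cat > st.py <<'E'
from h import *
np.set_printoptions(precision=2,suppress=True)
s=robot.observe();print(s["clock"],tomod(s["ee_pos"]),np.degrees(R.from_rotvec(s["ee_rot"]).as_euler('ZYX')),s["wrist_force"],s["torque"],s["gripper_width"],s["qpos"])
E
python3 st.py
```

```text
9.15 [-150.72   -0.53  119.6 ] [-132.16    0.    179.99] [-0.84  0.73 -0.42] [0.3  0.58 0.08] 15.77434060721707 [ 0.49  0.3  -0.33 -0.   -0.93  0.34]
```

arm_command --increments '[[[0,0,5,0,0,0,0.64],[0,0,10,0,0,0,0.64],[0,0,15,0,0,0,0.64],[0,0,20,0,0,0,0.64],[0,0,25,0,0,0,0.64],[0,0,30,0,0,0,0.64],[0,0,35,0,0,0,0.64],[0,0,40,0,0,0,0.64],[0,0,40,0,0,0,0.64]]]'

```text
clock: 10.28
ee_pos: [576.5, 91.9, 119.0]
ee_rot: [0.217, -3.133, -0.0]
wrist_force: [-1.2, 2.9, -1.9]
gripper_width: 16.0
```

```bash
python3 st.py
```

```text
10.275 [-151.04   -0.48  119.01] [-172.07   -0.06  179.98] [-1.2   2.93 -1.88] [1.08 0.64 0.06] 15.97320139131456 [ 0.49  0.3  -0.33 -0.   -0.93 -0.35]
```

arm_command --increments '[[[0,0,5,0,0,0,0.64],[0,0,10,0,0,0,0.64],[0,0,15,0,0,0,0.64],[0,0,20,0,0,0,0.64],[0,0,25,0,0,0,0.64],[0,0,28,0,0,0,0.64],[0,0,28,0,0,0,0.64]]]'

```text
clock: 11.15
ee_pos: [576.8, 91.8, 119.3]
ee_rot: [-0.546, -3.093, -0.0]
wrist_force: [-0.9, 2.5, -2.9]
gripper_width: 15.8
```

```bash
python3 st.py
```

```text
11.15 [-150.76   -0.53  119.34] [159.97  -0.02 180.  ] [-0.92  2.53 -2.87] [1.29 0.41 0.1 ] 15.805068077283234 [ 0.49  0.3  -0.33 -0.   -0.93 -0.84]
```

arm_command --increments '[[[0,0,3,0,0,0,0.64],[0,0,5,0,0,0,0.64],[0,0,5,0,0,0,0.64]]]'

```text
clock: 11.52
ee_pos: [576.8, 91.8, 119.5]
ee_rot: [-0.682, -3.066, -0.0]
wrist_force: [-0.3, 3.8, -3.9]
gripper_width: 15.6
```

```bash
python3 st.py
```

```text
11.525 [-150.69   -0.55  119.46] [154.9   -0.01 180.  ] [-0.25  3.84 -3.94] [1.68 0.35 0.46] 15.625397753462066 [ 0.49  0.3  -0.33 -0.   -0.93 -0.93]
```

arm_command --increments '[[[0,0,2,0,0,0,0.64],[0,0,4,0,0,0,0.64],[0,0,4,0,0,0,0.64]]]'

```text
clock: 11.9
ee_pos: [576.9, 91.8, 119.5]
ee_rot: [0.79, 3.041, -0.0]
wrist_force: [-0.9, 5.1, -6.6]
gripper_width: 15.9
```

```bash
python3 st.py
```

```text
11.9 [-150.61   -0.53  119.47] [ 150.86    0.   -179.99] [-0.94  5.13 -6.65] [1.94 0.37 1.87] 15.895708958922592 [ 0.49  0.3  -0.33  0.   -0.93 -1.  ]
```

The moment rose from 0.46 to 1.87 N m over the last 4°, so the fastener is at its stop. I'll centre the fingers in the slot again, lift off and look.

arm_command --increments '[[[0,0,-5,0,0,0,0.64],[0,0,-11,0,0,0,0.64],[0,0,-12,0,0,0,0.64],[0,0,-12,0,0,-1,0.64],[0,0,-12,0,0,-2.5,0.64],[0,0,-12,0,0,-6,0.64],[0,0,-12,0,0,-11,0.64],[0,0,-12,-7,0,-15,0.64],[0,0,-12,-12,0,-15,0.64],[0,0,-12,-12,0,-15,0.64],[0,0,-12,-12,0,-15,0.64]]]'

```text
clock: 13.28
ee_pos: [681.6, 32.5, 269.8]
ee_rot: [-0.473, -3.106, 0.0]
wrist_force: [-0.6, -0.3, -0.6]
gripper_width: 15.7
```

```bash
python3 st.py; python3 - <<'E'
from h import *
np.set_printoptions(precision=1,suppress=True)
m=viewer.camera_model("wrist");a=viewer.grab_frame("wrist")[:,:,::-1]
b=viewer.grab_frame("scene")[130:260,262:442,::-1]
cv2.imwrite("pics/f1.png",np.vstack([a[0:250],cv2.resize(b,(640,348),interpolation=cv2.INTER_CUBIC)]))
cv2.imwrite("pics/wf.png",a);np.save("wf.npy",m,allow_pickle=True)
for z in (129,112): print(pix("wrist",mod(-150,0,z),m),pix("wrist",mod(-205,130,z),m),pix("wrist",mod(-205,-130,z),m),pix("scene",mod(-205,-130,z)))
E
```

```text
13.275 [-34.04 -30.24 269.79] [ 162.69   -0.02 -179.99] [-0.63 -0.34 -0.64] [0.05 0.14 0.01] 15.715017453366467 [ 0.33  0.35  0.1  -0.   -1.32 -0.63]
(np.float64(423.2618459722693), np.float64(213.0143061241543)) (np.float64(458.97496728625254), np.float64(307.91921215734544)) (np.float64(488.48184660518183), np.float64(88.09197683848956)) (np.float64(297.6968316652903), np.float64(182.1137931775378))
(np.float64(418.17976717518525), np.float64(208.25206368207375)) (np.float64(452.8535316123187), np.float64(299.50170750693303)) (np.float64(479.13343269679694), np.float64(89.57593461875246)) (np.float64(298.0413874864213), np.float64(185.4283297708876))
```

View pics/f1.png

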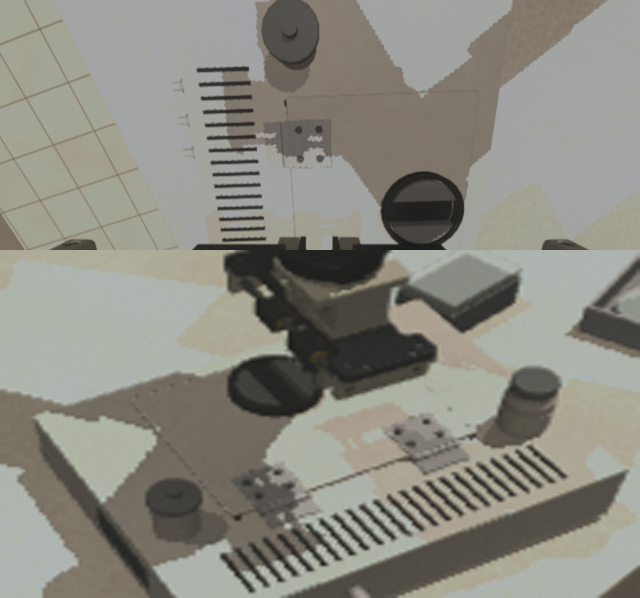

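The slot now lies square to the front edge: at about (422,211) in the wrist view it runs parallel to the panel's side edge, (287,97)–(478,91). The panel looks flush and the bystanders are standing. I'll measure the slot angle.

```bash
python3 - <<'E'
from h import *
m=np.load("wf.npy",allow_pickle=True).item(); g=cv2.GaussianBlur(cv2.imread("pics/wf.png",0),(1,3),0).astype(int)
A=[];B=[]
for x in range(396,452,4):
    d=np.diff(g[185:240,x]); a=185.5+np.argmin(d[5:27])+5; b=185.5+27+np.argmax(d[27:45])
    A.append(tomod(plane("wrist",(x,a),129,m))[:2]);B.append(tomod(plane("wrist",(x,b),129,m))[:2])
for L in (A,B):
    L=np.array(L);p=np.polyfit(L[:,0],L[:,1],1);print("slot edge dir vs module x, deg",np.degrees(np.arctan(p[0])),"y at -150",np.polyval(p,-150),"resid",np.std(L[:,1]-np.polyval(p,L[:,0])))
e0,e1=(tomod(plane("wrist",c,112,m)) for c in ((287,97),(478,91)));print("panel side",e0,e1,np.degrees(np.arctan((e1-e0)[1]/(e1-e0)[0])))
E
```

```text
slot edge dir vs module x, deg -0.46721128845882703 y at -150 -14.43572293015155 resid 0.2973976633678036
slot edge dir vs module x, deg -2.4012725520519833 y at -150 9.982044268852096 resid 2.433577817369344
panel side [  -2.14402382 -129.91506732  112.        ] [-203.99257429 -128.6361883   112.        ] -0.36301172168777285
```

The clean slot edge is parallel to the panel's side edge within about 0.1°. The panel's front corner measures (-204,-129) on the flat plane against a nominal (-205,-130). The arm is clear of everything, so I'll hand in.

```bash
python3 -c "
from cell import order; print(order.close_job())"
```

```text
the job is handed in; nothing more can be done
None
```

The panel is shut and locked, and I handed the job in at about 13.4 s of the 51 s allowed. No verdict is reported.

- **Shutting:** I pushed the panel down with the closed fingertips beside the dial, from about 0.38 rad onto its gasket. The fingertips ended at z 112 mm with about 9 N.
- **Locking:** I set the fingertips in the slot, 16 mm apart, and turned clockwise until the moment rose to 1.9 N m at the stop. I then centred the fingers in the slot and lifted clear.

**Last checks**
- **Slot:** one edge of the slot lies within about 0.1° of the panel's side edge, so it is square to the front edge. The other edge read 2.4° off, but its fit was noisy (2.4 mm scatter), so I discounted it.
- **Panel:** the front right corner measured within about 2 mm of where it should be with the panel flat.
- **Bystanders:** the jar, cartridge and tip box look untouched in the last pictures. The tube rack is not in them, but the fingers and gripper never went near it.
- **Forces:** the wrist readings after each move never exceeded about 11 N, and the last one was about zero.

The overhead camera's view of the dial was blocked by the arm when I aimed at the slot, so that position came from the wrist camera alone. It agreed with the first two-camera estimate to about 1 mm.

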